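# Release the latched key on the tester

### The arm

A 7-joint arm with a two-finger parallel gripper is mounted at the origin on the work surface. World frame = base frame: x ahead of the robot, y to its left, z up, the work surface at z = 0. Lengths are in m, angles in rad, forces in N, time in s.
With the tool pointing down it reaches from about 0.425 to 0.925 m from the base axis. Payload 6.8 kg.
Tool frame: the origin (TCP) lies on the mounting face of the last link; the fingertips stand 173 mm ahead of it and the grasp point (between the pads) lies 155 mm ahead of it; z points along the fingers, y is the line along which they close (so a half turn about z gives the same grasp; the last joint's range is limited). The gripper opens to 85 mm and grips with 20 to 120 N. Pads are 22 mm wide; open, the fingers measure 114 mm over their backs; the gripper's body (76 mm by 85 mm) begins 54 mm behind the grasp point. The pads swing forward as they close: fully open they stand 13 mm farther back than shut.
Start: joints at [1.176, 0.477, 0.022, 1.555, -0.011, 1.109, -0.083], TCP at [0.191, -0.647, 0.405] pointing down, gripper open.
Joint ranges: [-2.96, 2.96], [-0.34, 2.1], [-1.41, 1.46], [0.24, 2.44], [-1.37, 4.51], [0.17, 1.92], [-2.96, 2.96]. Speed limits (rad/s): [2.39, 2.39, 3.14, 3.14, 3.14, 3.14, 3.14].

### API

Orientations are given as a unit quaternion [w, x, y, z].
In Python, from station import bot gives the robot as it stands. The module is installed in compiled form; this text tells all that it offers.
- The arm moves only by the shell command python3 -m pendant 'ROWS' [FORCE]. ROWS is JSON, a list of rows, each a list of 5 numbers: the finger opening in m, from 0 to 0.0854, then the shift along the tool's x, y, z in m, then the turn about the tool's z in degrees. In form: [[jaw, x, y, z, yaw], ...]. A call has 1 to 12 rows; each row shifts and turns the commanded pose from where the row before left it, along the tool's axes as they then stand; what a row does not reach is not made up. A row lasts 1/12 s, in which the tool goes at most 41.7 mm and 7.16 degrees, less where a joint would pass 70% of its speed; a pose out of reach is approached as far as the arm can. A call with a gripper value outside its range is refused whole. The fingers move at their own pace and stop on an object; FORCE is the grip in N (left out, the last holds). Time passes only in rows, so rows that do not move let the fingers close. It gives the time, the measured TCP pose, the force, the opening and the grip force at its end, in the units of the state.
- bot.get_obs(): the state, without advancing time (a new reading comes with each control period).
- bot.read_camera(name): name is "side" or "top" or "wrist"; returns (picture, depth): 480x640x3 uint8, blue, green, red; 480x640 float32, m along the optical axis (not along the pixel's ray), 0 where there is no reading.
- bot.camera_model(name): a dict with "intrinsics" (3x3 intrinsics, pixels), "R" (3x3) and "t" (3): a world point X has camera coordinates R X + t. Camera axes: x right, y down, z forward; pixel columns grow to the right and rows downward; lengths in m; the calibration is good to about 2 mm. A picture is of the moment at which its call begins: read the wrist's pose just before it. camera_model takes no time and is no camera call; for the wrist camera it gives the pose at the moment of the call.
- bot.hand_in(): hands the job in; it is judged then, once.
Trained networks look in the newest picture that a camera, given by its name, has taken for a name from the list of things; names that differ only in an ending like _2 or _b are one class to them, and where a whole thing is asked for, a point or a joint stands for the part that bears it (a point fixed in the world has none). Each returns a list of dicts, best first, with "score" (0 to 1); they miss things now and then, are a little off and sometimes report something else, mostly with a low value. They report only what shows in the picture. A call takes as long as a camera call.
- bot.boxes_of(name, camera): "at" ([column, row] in pixels, amid what is visible of it).
- bot.trace(name, camera): "mask" (480x640 bool, what is visible of it) and "at" ([column, row] in pixels, amid what is visible of it).
- bot.pinpoint(name, camera): "at" ([column, row] in pixels: a listed point, or the origin of a listed thing).
The state is a dict: "t": time; "q": joint angles; "joint_vel": joint speeds; "joint_torque": joint torques, N m; "eef_pos": TCP position; "tool_rot": TCP orientation; "contact_force": force on the tool from outside, world axes, zero at the start; "torque": the same for the moment, N m; "gripper_width": opening from 0.0 (shut) to 1.0 (fully open); "grasp_force": force on a finger pad.
Only numpy, scipy, OpenCV 4.12 (cv2) and the standard library are available. Lean on these libraries where they do the work, as an engineer would, in place of code of your own. Each camera call takes 0.05 s, during which the arm holds its last target. There are 200 camera calls.

### The job

One of the four look-alike push-push keys on the bench tester was left latched, sitting a little lower than the rest: find it by tapping the keys lightly with the fingertips, then press it fully home and let go so that it springs back up. Never press any of the other three far enough to latch, so that all four keys end up standing up, and leave the loose parts round about where they are.

Things in the scene. Friction and masses are not known exactly. Their poses are not given: they have to be found in the camera images.
- tester: Grey bench tester, fixed, 150 mm deep (its x) by 310 mm wide (its y), on the table; origin under its centre. Its flat deck is 40 mm high and carries the row of four keys, which runs along its y, 22 mm towards -x of its centre. Along its +x edge a rear housing, 40 mm deep (32 to 72 mm from the centre), rises to 62 mm, with a spool nest on it whose top is 78 mm high, on the y = +60 mm line.
- place_1 (a point): Key row, first place, at the +y end (places are 48 mm apart): the centre of the top face of a key standing there fully up, 56 mm above the table. The point is fixed to the tester and does not go down with the key. All four keys are alike: square grey caps, 26 x 26 mm, with a 34 mm black seat 3 mm high round the foot, their top 16 mm above the deck when up, 11 mm when latched, 7 mm when bottomed.
- place_2 (a point): Key row, second place (places are 48 mm apart): the centre of the top face of a key standing there fully up, 56 mm above the table. The point is fixed to the tester and does not go down with the key. All four keys are alike: square grey caps, 26 x 26 mm, with a 34 mm black seat 3 mm high round the foot, their top 16 mm above the deck when up, 11 mm when latched, 7 mm when bottomed.
- place_3 (a point): Key row, third place (places are 48 mm apart): the centre of the top face of a key standing there fully up, 56 mm above the table. The point is fixed to the tester and does not go down with the key. All four keys are alike: square grey caps, 26 x 26 mm, with a 34 mm black seat 3 mm high round the foot, their top 16 mm above the deck when up, 11 mm when latched, 7 mm when bottomed.
- place_4 (a point): Key row, fourth place, at the -y end (places are 48 mm apart): the centre of the top face of a key standing there fully up, 56 mm above the table. The point is fixed to the tester and does not go down with the key. All four keys are alike: square grey caps, 26 x 26 mm, with a 34 mm black seat 3 mm high round the foot, their top 16 mm above the deck when up, 11 mm when latched, 7 mm when bottomed.
- latched_key (a joint): Travel of the key that starts latched (its place in the row differs each time). 0 = fully up, growing as it goes down (m): 0.005 latched, 0.009 bottomed; the latch works at about 0.0072. It needs about 4 N to move from its latched depth and 5 N at the bottom; pressed home and let go, it springs fully up; let go before the latch has worked, it comes back to its latched depth.
- free_key_1 (a joint): Travel of one of the three keys that start up (place in the row differs each time). 0 = fully up, growing as it goes down (m): 0.005 latched, 0.009 bottomed; the latch works at about 0.0072. It begins to give at about 2.5 N, so a touch lighter than that leaves it up, and needs about 5 N at the bottom; let go before the latch has worked it springs back up, pressed home and let go it stays latched.
- free_key_2 (a joint): Travel of one of the three keys that start up (place in the row differs each time). 0 = fully up, growing as it goes down (m): 0.005 latched, 0.009 bottomed; the latch works at about 0.0072. It begins to give at about 2.5 N, so a touch lighter than that leaves it up, and needs about 5 N at the bottom; let go before the latch has worked it springs back up, pressed home and let go it stays latched.
- free_key_3 (a joint): Travel of one of the three keys that start up (place in the row differs each time). 0 = fully up, growing as it goes down (m): 0.005 latched, 0.009 bottomed; the latch works at about 0.0072. It begins to give at about 2.5 N, so a touch lighter than that leaves it up, and needs about 5 N at the bottom; let go before the latch has worked it springs back up, pressed home and let go it stays latched.
- spool_1: Loose black plastic spool, 44 mm across, 24 mm high, on the tester's deck by the +y end of the row, origin under its centre. Leave alone.
- spool_2: Loose black plastic spool like the other, on the table in front of the tester (-x side). Leave alone.
- disc: Loose black plastic disc with a hub, 60 mm across, 14 mm high, on the table behind the tester. Leave alone.
- clamp: Loose copper clamp block, 30 x 55 x 25 mm, on the table behind the tester. Leave alone.
- can: Loose open blue can, 100 mm across, 120 mm high, on the table to the +y side. Leave alone.
- driver: Loose screwdriver with a black handle, lying on the table to the -y side. Leave alone.
- hex_key: Loose steel hex key, 80 mm long, 6 mm thick, lying in front of the tester (-x side). Leave alone.

How it is judged:
By the outcome, as a careful person would: the job done as asked, in the order asked, and still so for the second after the job is handed in, with the robot touching nothing.
It also fails if it takes over 42 s, if anything falls off the work surface, if the arm or the gripper's body presses on something with over 40 N, if the wrist force passes 120 N, or if a joint passes its speed limit or range.

## Working session

There is one attempt and no reset: what is moved stays moved. The work goes in short steps, Python scripts to look and compute and a shell command to move; the robot and the scene stay as the last step left them, time stands still between calls to the robot, and variables do not carry over. Pictures are saved under pics/ and viewed, at most 10 in all, crops included, and the job is handed in when it is done.

```bash
mkdir -p pics; cat > h.py <<'E'
import numpy as np, cv2
from station import bot
def pt(cam,at,depth,r=2):
    m=bot.camera_model(cam);K=np.array(m["intrinsics"]);R=np.array(m["R"]);t=np.array(m["t"])
    u,v=int(round(at[0])),int(round(at[1]));w=depth[max(v-r,0):v+r+1,max(u-r,0):u+r+1];w=w[w>0]
    d=np.median(w) if w.size else 0
    return R.T@(np.linalg.inv(K)@np.array([at[0],at[1],1])*d-t)
def ray_z(cam,at,z):
    m=bot.camera_model(cam);K=np.array(m["intrinsics"]);R=np.array(m["R"]);t=np.array(m["t"])
    c=-R.T@t;d=R.T@np.linalg.inv(K)@np.array([at[0],at[1],1]);return c+d*(z-c[2])/d[2]
E
python3 - <<'E'
from h import *
np.set_printoptions(precision=4,suppress=True)
o=bot.get_obs();print({k:np.round(o[k],4) for k in o})
for c in("top","side"):
    p,d=bot.read_camera(c);cv2.imwrite(f"pics/{c}1.png",p)
    for n in("place_1","place_2","place_3","place_4","tester","spool_1"):
        for r in bot.pinpoint(n,c)[:4]: print(c,n,round(r["score"],2),np.round(r["at"],1),pt(c,r["at"],d),ray_z(c,r["at"],0.056 if n[0]=='p' else 0))
E
```

```text
{'t': np.float64(0.0), 'q': array([ 1.1759,  0.4778,  0.0223,  1.5564, -0.0115,  1.1093, -0.0831]), 'joint_vel': array([ 0.0001,  0.0007, -0.0005,  0.0022, -0.0001, -0.0002, -0.0007]), 'joint_torque': array([ -0.0006, -59.6445,   1.6079, -28.1196,   0.0125,   0.0092,
        -0.    ]), 'eef_pos': array([ 0.1909, -0.6472,  0.4037]), 'tool_rot': array([-0.0009,  0.9897,  0.1429, -0.0002]), 'contact_force': array([-0.014 , -0.9991, -0.2615]), 'torque': array([-0.0156,  0.0448,  0.0188]), 'grasp_force': np.float64(0.0), 'gripper_width': np.float64(1.0063)}
top place_1 0.86 [259.9 257.4] [0.5012 0.1498 0.0566] [0.5012 0.1499 0.056 ]
top place_1 0.67 [296.8 263.2] [0.4862 0.0486 0.0477] [0.4858 0.0484 0.056 ]
top place_1 0.63 [276.1 261.6] [0.4899 0.1052 0.0562] [0.4899 0.1052 0.056 ]
top place_1 0.58 [309.1 267.4] [0.4745 0.0145 0.0539] [0.4744 0.0145 0.056 ]
top place_2 0.86 [259.9 257.4] [0.5012 0.1498 0.0566] [0.5012 0.1499 0.056 ]
top place_2 0.67 [296.8 263.2] [0.4862 0.0486 0.0477] [0.4858 0.0484 0.056 ]
top place_2 0.63 [276.1 261.6] [0.4899 0.1052 0.0562] [0.4899 0.1052 0.056 ]
to
[... 1390 characters left out ...]
de place_3 0.86 [318.5 292.6] [0.5031 0.1105 0.0558] [0.5031 0.1107 0.056 ]
side place_3 0.86 [343.3 261. ] [0.4855 0.0156 0.0564] [0.4856 0.0152 0.056 ]
side place_3 0.73 [335.9 276.7] [0.4868 0.0562 0.0507] [0.4853 0.0605 0.056 ]
side place_4 0.86 [318.5 292.6] [0.5031 0.1105 0.0558] [0.5031 0.1107 0.056 ]
side place_4 0.86 [343.3 261. ] [0.4855 0.0156 0.0564] [0.4856 0.0152 0.056 ]
side place_4 0.73 [335.9 276.7] [0.4868 0.0562 0.0507] [0.4853 0.0605 0.056 ]
side tester 0.86 [318.  296.6] [0.5009 0.119  0.0543] [0.5174 0.079  0.    ]
side spool_1 0.9 [291.3 339.2] [0.5121 0.2234 0.0488] [0.5276 0.1943 0.    ]
side spool_1 0.87 [355.7 348.2] [0.4043 0.1736 0.0067] [ 0.4054  0.1694 -0.    ]
```

```bash
python3 - <<'E'
import cv2,numpy as np
a=cv2.imread("pics/top1.png")[190:340,180:400];b=cv2.imread("pics/side1.png")[210:390,240:460]
a=cv2.resize(a,None,fx=1.8,fy=1.8);b=cv2.resize(b,None,fx=1.8,fy=1.8)
h=max(a.shape[0],b.shape[0]);f=lambda i:cv2.copyMakeBorder(i,0,h-i.shape[0],0,0,0)
cv2.imwrite("pics/c1.png",np.hstack([f(a),f(b)]))
E
```

```text
(no output)
```

View pics/c1.png

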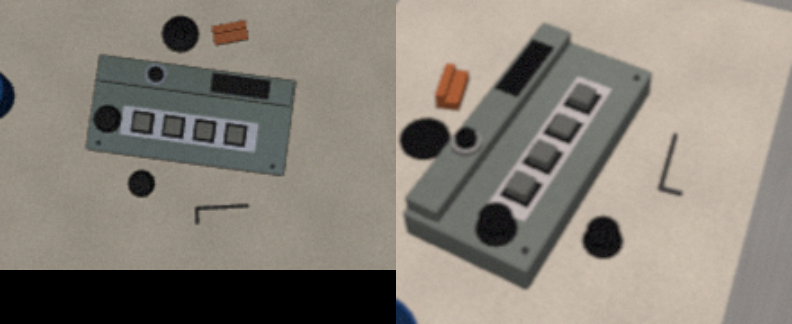

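View pics/top1.png

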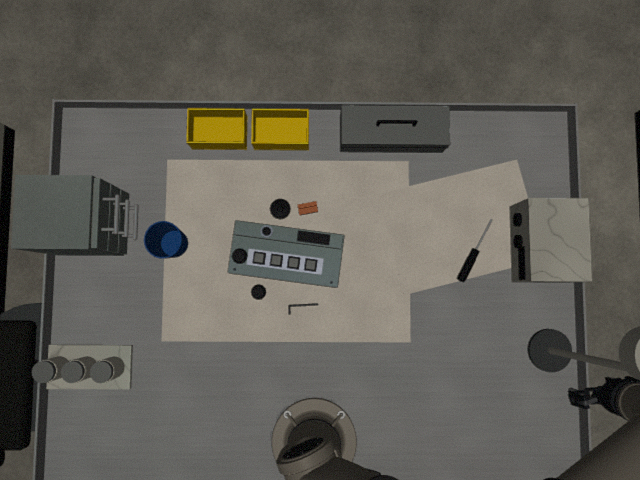

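Top view: the keys are at about (259,258), (276,260), (293,263) and (311,265), with spool_1 left of the first at (239,256). The tester is yawed about -8°. I'll move over it with the gripper shut, then refine with the wrist camera.

```bash
python3 -m pendant '[[0,0,0,0,6],[0,0,0,0,6],[0,0,0,0,6],[0,0,0,0,6],[0,0.0215,-0.035,0,0],[0,0.0215,-0.035,0,0],[0,0.0215,-0.035,0,0],[0,0.0215,-0.035,0,0],[0,0.0215,-0.035,0,0],[0,0.0215,-0.035,0,0],[0,0.0215,-0.035,0,0],[0,0.0215,-0.035,0,0]]' && python3 -m pendant '[[0,0,-0.038,0,0],[0,0,-0.038,0,0],[0,0,-0.038,0,0],[0,0,-0.038,0,0],[0,0,-0.038,0,0],[0,0,-0.038,0,0],[0,0,-0.038,0,0],[0,0,-0.038,0,0],[0,0,-0.038,0,0],[0,0,-0.038,0,0],[0,0,-0.038,0,0],[0,0,-0.038,0,0]]'
```

```text
t: 1.7
eef_pos: [0.3992, -0.3908, 0.4051]
tool_rot: [0.0, 0.998, -0.066, 0.0]
contact_force: [0.0, -0.5, 0.0]
gripper_width: -0.005
grasp_force: 0.0
t: 2.7
eef_pos: [0.4582, 0.0613, 0.4051]
tool_rot: [0.0, 0.998, -0.066, 0.001]
contact_force: [1.1, -1.0, -0.4]
gripper_width: 0.002
grasp_force: 0.0
```

```bash
python3 - <<'E'
from h import *
np.set_printoptions(precision=4,suppress=True)
o=bot.get_obs();print(o["t"],o["eef_pos"],o["tool_rot"],o["contact_force"],o["q"])
p,d=bot.read_camera("wrist");cv2.imwrite("pics/w1.png",p);np.save("d1.npy",d)
for n in("place_1","tester","spool_1"):
    for r in bot.pinpoint(n,"wrist")[:5]: print(n,round(r["score"],2),np.round(r["at"],1),pt("wrist",r["at"],d),ray_z("wrist",r["at"],0.056))
E
```

```text
2.7 [0.4582 0.0613 0.4051] [ 0.      0.9978 -0.0661  0.0005] [ 1.0525 -0.9939 -0.4199] [ 0.0656  0.147  -0.3642  2.0235  0.0633  0.9805 -2.0334]
tester 0.93 [286.5 156. ] [0.5145 0.0833 0.0397] [0.5149 0.0819 0.056 ]
spool_1 0.83 [233.3 265.7] [0.4151 0.1505 0.023 ] [0.4254 0.1412 0.056 ]
spool_1 0.78 [144.2 182.9] [0.5085 0.199  0.0632] [0.5081 0.2024 0.056 ]
```

View pics/w1.png

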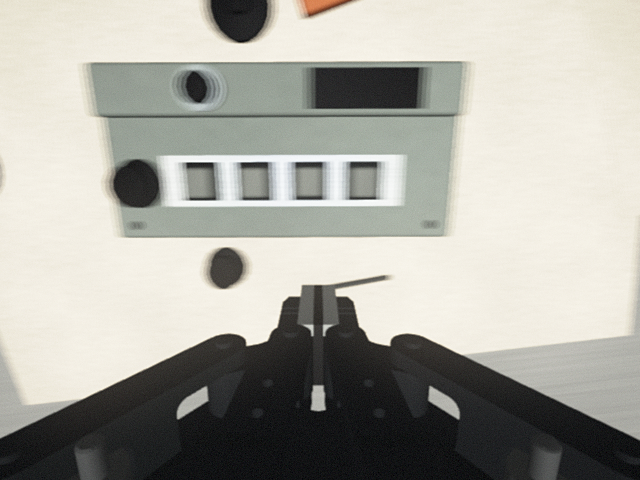

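The wrist view shows the four keys at about (201,181), (255,181), (309,181) and (363,181), square to the tool but smeared by motion. I'll take another now that the arm is still.

```bash
python3 - <<'E'
from h import *
np.set_printoptions(precision=4,suppress=True)
bot.read_camera("wrist")
p,d=bot.read_camera("wrist");cv2.imwrite("pics/w2.png",p)
o=bot.get_obs();print(o["t"],o["eef_pos"],o["tool_rot"],o["contact_force"],o["joint_vel"])
for r in bot.pinpoint("place_1","wrist")[:5]: print(round(r["score"],2),np.round(r["at"],1),pt("wrist",r["at"],d),ray_z("wrist",r["at"],0.056))
# white strip, and dark seats in it
g=cv2.cvtColor(p,cv2.COLOR_BGR2GRAY)
dk=(g<70).astype(np.uint8)
roi=np.zeros_like(dk);roi[145:220,165:400]=dk[145:220,165:400]
roi=cv2.morphologyEx(roi,cv2.MORPH_CLOSE,np.ones((3,3)))
cs,_=cv2.findContours(roi,cv2.RETR_EXTERNAL,cv2.CHAIN_APPROX_NONE)
for c in cs:
    if len(c)>60:
        (cx,cy),wh,a=cv2.minAreaRect(c);print("seat",cx,cy,wh,a,ray_z("wrist",(cx,cy),0.0425), "depth cap z",pt("wrist",(cx,cy),d,4))
E
```

```text
3.0 [0.4583 0.0584 0.4046] [ 0.0003  0.9978 -0.0667 -0.0001] [-0.7066 -0.6062 -0.5146] [ 0.0125 -0.0016  0.0073  0.0036 -0.0014  0.     -0.0041]
seat 258.0 181.0 (36.0, 36.0) 90.0 [0.4963 0.1057 0.0425] depth cap z [0.4973 0.1035 0.0557]
seat 204.0 181.0 (36.0, 38.0) 90.0 [0.5026 0.153  0.0425] depth cap z [0.5034 0.149  0.0554]
seat 367.0 180.0 (36.0, 36.0) 90.0 [0.4843 0.0101 0.0425] depth cap z [0.4858 0.0116 0.0554]
seat 312.0 180.0 (36.0, 36.0) 90.0 [0.4908 0.0583 0.0425] depth cap z [0.4916 0.0581 0.0504]
```

```bash
python3 -c "
import cv2;p=cv2.imread('pics/w2.png')[50:250,80:480];cv2.imwrite('pics/w2c.png',cv2.resize(p,None,fx=2,fy=2))"
```

```text
(no output)
```

View pics/w2c.png

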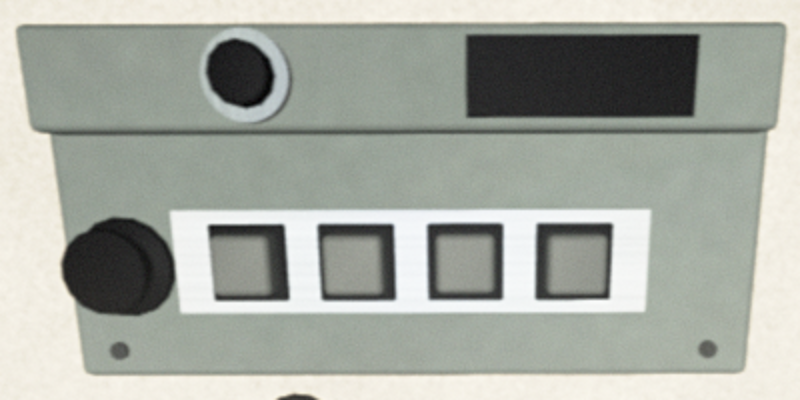

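The wrist picture is sharp, and the key pitch measures 48 mm as it should. Depth hints that the third key is the low one. I'll tap to check, starting at place_1.

```bash
python3 -m pendant '[[0,0.0073,-0.025,0.03,0],[0,0.0073,-0.025,0.03,0],[0,0.0073,-0.025,0.03,0],[0,0.0073,-0.025,0.03,0],[0,0,0,0.02,0],[0,0,0,0.01,0],[0,0,0,0,0],[0,0,0,0,0],[0,0,0,0,0],[0,0,0,0,0]]'; python3 -c "
from station import bot
o=bot.get_obs();print(o['eef_pos'],o['contact_force'])"
```

```text
t: 3.88
eef_pos: [0.5011, 0.154, 0.2563]
tool_rot: [-0.0, 0.998, -0.067, 0.001]
contact_force: [1.5, -0.4, 0.1]
gripper_width: -0.002
grasp_force: 0.0
[0.50114274 0.15399073 0.25631887] [ 1.53448454 -0.4435792   0.11834178]
```

```bash
for i in 1; do python3 -m pendant '[[0,0,0,0.008,0],[0,0,0,0.008,0],[0,0,0,0.004,0],[0,0,0,0,0],[0,0,0,0,0]]'|sed -n '1,2p;4p';python3 -m pendant '[[0,0,0,0.002,0],[0,0,0,0.002,0],[0,0,0,0,0],[0,0,0,0,0]]'|sed -n '1,2p;4p'; done
```

```text
t: 4.3
eef_pos: [0.5003, 0.1547, 0.2342]
contact_force: [-0.2, 0.2, 0.1]
t: 4.63
eef_pos: [0.5005, 0.1548, 0.2307]
contact_force: [-0.4, -0.2, -0.6]
```

```bash
python3 -m pendant '[[0,0,0,0.001,0],[0,0,0,0,0]]'|sed -n '2p;4p';python3 -m pendant '[[0,0,0,0.001,0],[0,0,0,0,0]]'|sed -n '2p;4p';python3 -m pendant '[[0,0,0,0.001,0],[0,0,0,0,0],[0,0,0,0,0]]'|sed -n '2p;4p'
```

```text
eef_pos: [0.5005, 0.1548, 0.2297]
contact_force: [-0.4, -0.4, -0.4]
eef_pos: [0.5006, 0.1548, 0.2288]
contact_force: [-0.0, -0.8, 1.8]
eef_pos: [0.5006, 0.1548, 0.2278]
contact_force: [-1.1, 0.5, 2.4]
```

place_1 touched at 56 mm (up). Same tap at place_2.

```bash
python3 -m pendant '[[0,0,0,-0.009,0],[0,0,0.0245,0,0],[0,0,0.0245,0,0],[0,0,0,0,0],[0,0,0,0.005,0],[0,0,0,0.002,0],[0,0,0,0,0],[0,0,0,0,0]]'|sed -n '1,2p;4p';python3 -m pendant '[[0,0,0,0.001,0],[0,0,0,0.0005,0],[0,0,0,0,0]]'|sed -n '2p;4p';python3 -m pendant '[[0,0,0,0.0005,0],[0,0,0,0,0],[0,0,0,0,0]]'|sed -n '2p;4p'
```

```text
t: 5.88
eef_pos: [0.4941, 0.1071, 0.2296]
contact_force: [0.3, 1.0, 0.1]
eef_pos: [0.4941, 0.107, 0.2283]
contact_force: [0.1, 2.1, 2.4]
eef_pos: [0.4942, 0.1067, 0.2278]
contact_force: [-0.5, 2.4, 3.0]
```

place_2 is up too. Next is place_4.

```bash
python3 -m pendant '[[0,0,0,-0.009,0],[0,0,0.024,0,0],[0,0,0.024,0,0],[0,0,0.024,0,0],[0,0,0.024,0,0],[0,0,0,0,0],[0,0,0,0.005,0],[0,0,0,0.002,0],[0,0,0,0,0],[0,0,0,0,0]]'|sed -n '1,2p;4p';python3 -m pendant '[[0,0,0,0.001,0],[0,0,0,0.0005,0],[0,0,0,0,0]]'|sed -n '2p;4p';python3 -m pendant '[[0,0,0,0.0005,0],[0,0,0,0,0],[0,0,0,0,0]]'|sed -n '2p;4p'
```

```text
t: 7.22
eef_pos: [0.4815, 0.0119, 0.2296]
contact_force: [0.6, -0.2, 0.3]
eef_pos: [0.4815, 0.0118, 0.2282]
contact_force: [-0.9, 0.9, 1.2]
eef_pos: [0.4816, 0.0114, 0.2278]
contact_force: [-0.0, 2.2, 3.0]
```

place_4 is up. Next is place_3, expected low.

```bash
python3 -m pendant '[[0,0,0,-0.009,0],[0,0,-0.0235,0,0],[0,0,-0.0235,0,0],[0,0,0,0,0],[0,0,0,0.005,0],[0,0,0,0.002,0],[0,0,0,0,0],[0,0,0,0,0]]'|sed -n '1,2p;4p';python3 -m pendant '[[0,0,0,0.001,0],[0,0,0,0.001,0],[0,0,0,0,0],[0,0,0,0,0]]'|sed -n '2p;4p';python3 -m pendant '[[0,0,0,0.001,0],[0,0,0,0.001,0],[0,0,0,0,0]]'|sed -n '2p;4p';python3 -m pendant '[[0,0,0,0.001,0],[0,0,0,0,0],[0,0,0,0,0]]'|sed -n '2p;4p'
```

```text
t: 8.38
eef_pos: [0.4873, 0.0565, 0.2294]
contact_force: [-1.1, -0.2, 0.2]
eef_pos: [0.4876, 0.0574, 0.2277]
contact_force: [-0.3, -0.1, 0.3]
eef_pos: [0.4875, 0.0576, 0.2255]
contact_force: [0.1, -0.6, 0.0]
eef_pos: [0.4876, 0.0576, 0.2247]
contact_force: [0.3, -1.2, 0.5]
```

place_3 gives no contact at 52 mm, so that's the latched one. I'll press it home slowly.

```bash
python3 -m pendant '[[0,0,0,0.001,0],[0,0,0,0.001,0],[0,0,0,0.001,0],[0,0,0,0.001,0],[0,0,0,0,0],[0,0,0,0,0]]'|sed -n '1,2p;4p';python3 -m pendant '[[0,0,0,0.0007,0],[0,0,0,0.0005,0],[0,0,0,0,0],[0,0,0,0,0]]'|sed -n '2p;4p'
```

```text
t: 9.72
eef_pos: [0.4877, 0.0576, 0.2208]
contact_force: [-1.7, -0.2, 4.9]
eef_pos: [0.4877, 0.0577, 0.2204]
contact_force: [-4.2, -0.3, 15.6]
```

Bottomed, with force up to 15.6 N. I'll release, back off and look.

```bash
python3 -m pendant '[[0,0,0,-0.003,0],[0,0,0,-0.006,0],[0,0,0,-0.015,0],[0,0,0,-0.035,0],[0,0,0,-0.035,0],[0,-0.01,0,-0.035,0],[0,-0.02,0,-0.035,0],[0,0,0,-0.02,0],[0,0,0,0,0],[0,0,0,0,0],[0,0,0,0,0]]'; python3 - <<'E'
from h import *
np.set_printoptions(precision=4,suppress=True)
bot.read_camera("wrist")
p,d=bot.read_camera("wrist")
for s in((.5026,.153),(.4963,.1057),(.4907,.058),(.4843,.0101)):
    m=bot.camera_model("wrist");q=m["intrinsics"]@(m["R"]@np.array([*s,.055])+m["t"]);print(pt("wrist",q[:2]/q[2],d,4))
cv2.imwrite("pics/w3.png",p)
p,d=bot.read_camera("top");q=cv2.resize(p[150:350,130:510],None,fx=2,fy=2);cv2.imwrite("pics/t3.png",q)
E
```

```text
t: 10.97
eef_pos: [0.4577, 0.0613, 0.4027]
tool_rot: [0.0, 0.998, -0.066, -0.0]
contact_force: [0.2, -0.7, 0.5]
gripper_width: 0.001
grasp_force: 0.0
[0.5026 0.1529 0.0554]
[0.4963 0.1056 0.0555]
[0.4908 0.058  0.0556]
[0.4843 0.0101 0.0554]
```

View pics/w3.png

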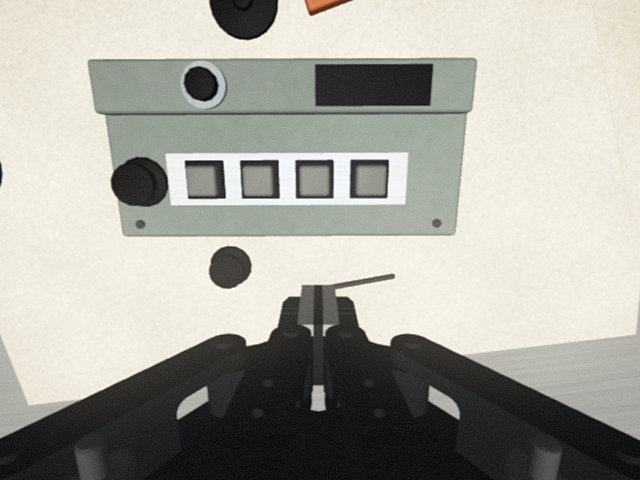

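All four caps, at (204,180), (260,180), (314,180) and (369,180), now stand at about 55.5 mm. The spools at (139,182) and (230,267) haven't moved, and the gripper is clear.

```bash
python3 -c "
from station import bot
print(bot.hand_in())"
```

```text
the job is handed in; nothing more can be done
None
```

The latched key was the one at place_3: I found it by tapping, pressed it home and let it spring back up, so all four keys now stand up, the two spools in view had not moved, and the job was handed in at about 11 s.

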